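# Make up two grocery orders at the shop counter

### The job

Make up two customers' orders from the stock on the counter. Undivided long tray: lay the long carton flat on its floor first, then stand the squat tin and the small sweets box side by side on top of the carton. Divided tray: stand the jar in the wide compartment and the slim can in the narrow one; everything ends upright and let go, and the tall tin and the short carton stay where they are.

Things in the scene. Friction and masses are not known exactly. Their poses are not given: they have to be found in the camera images.
- long_tray: low cardboard tray without divider, fixed to the counter, 100 x 204 x 16 mm outside (long side along its y, z up). Walls 4 mm thick, floor 3 mm thick, inside 92 x 196 mm. Origin: centre of its underside on the counter. The long carton belongs lengthwise on its floor, with the squat tin and the sweets box on the carton (about 42 mm either side of the carton's middle, either way round, gives both room).
- split_tray: low cardboard tray with one divider, fixed to the counter, 100 x 164 x 16 mm outside (long side along its y, z up). Walls and divider 4 mm thick and 16 mm high, floor 3 mm thick. Origin: centre of its underside on the counter. Wide compartment 92 x 90 mm inside, centred at y = +33 mm of its frame; narrow compartment 92 x 62 mm inside (92 along x, 62 along y), centred at y = -47 mm.
- long_carton: the longer of two flat brown cardboard cartons, loose, lying flat: 165 (its x) x 62 (its y) x 40 mm (z), with a pale paper strip along its top. Origin: centre of its underside; z up. About 0.2 kg.
- short_carton: the shorter flat carton, loose: 110 (its x) x 62 (its y) x 40 mm, otherwise like the long one. Not in the orders: leave it alone. Origin: centre of its underside.
- squat_tin: wide low round steel tin with paper label and a ringed bare-metal top, standing: diameter 62, height 45 mm, loose. Origin: centre of its underside, z up. About 0.16 kg.
- tall_tin: tall round steel tin with paper label and a plain white cap, standing: diameter 54, height 95 mm, loose. Not in the orders: leave it alone. Origin: centre of its underside.
- sweets_box: small pale paper box with a narrow brown band, loose: 40 (its x) x 60 (its y) x 45 mm (z, up). Origin: centre of its underside. About 0.09 kg.
- jar: round amber glass jar with white lid, standing, loose: glass diameter 66 up to 72 mm height, lid diameter 62 from 74 mm to the top at 90 mm. Origin: centre of its underside, z up. About 0.28 kg.
- slim_can: slim bare-steel can without label, a dark pull tab on its top, standing, loose: diameter 42, height 105 mm. Origin: centre of its underside, z up. About 0.2 kg.
There are look-alikes about, which are no part of the job. Leave any pink look-alike of the long_carton alone.

How it is judged:
By the outcome, as a careful person would: the job done as asked, in the order asked, and still so for the second after the job is handed in, with the robot touching nothing.
It also fails if it takes over 125 s, if anything falls off the work surface, if the arm or the gripper's body presses on something with over 40 N, if the wrist force passes 120 N, or if a joint passes its speed limit or range.

### The arm

A 6-joint arm with a two-finger parallel gripper is mounted at the origin on the work surface. World frame = base frame: x ahead of the robot, y to its left, z up, the work surface at z = 0. Lengths are in m, angles in rad, forces in N, time in s.
With the tool pointing down it reaches from about 0.425 to 0.95 m from the base axis. Payload 3.5 kg.
Tool frame: the origin (TCP) lies midway between the tips of the shut fingers; the grasp point (between the pads) lies 19 mm behind it; z points along the fingers, y is the line along which they close (so a half turn about z gives the same grasp; the last joint's range is limited). The gripper opens to 85 mm and grips with 20 to 120 N. Pads are 22 mm wide; open, the fingers measure 114 mm over their backs; the gripper's body (76 mm by 85 mm) begins 54 mm behind the grasp point. The pads swing forward as they close: fully open they stand 13 mm farther back than shut.
Start: joints at [-1.353, 0.286, 1.577, -0, 1.279, -0.15], TCP at [0.243, -0.63, 0.231] pointing down, gripper open.
Joint ranges: [-2.77, 2.77], [-0.9, 2.22], [0.21, 2.48], [-1.53, 4.67], [0.24, 2.81], [-2.84, 2.84]. Speed limits (rad/s): [2.79, 2.79, 3.14, 3.14, 3.14, 3.14].

### API

Orientations are given as a unit quaternion [x, y, z, w].
In Python, from plant import ctrl gives the robot as it stands. The module is installed in compiled form; this text tells all that it offers.
- The arm moves only by the shell command python3 -m inch 'ROWS' [FORCE]. ROWS is JSON, a list of rows, each a list of 5 numbers: the closure, from 0 (fully open) to 1 (shut), then the shift along the tool's x, y, z in m, then the turn about the tool's z in degrees. A call has 1 to 5 rows; each row is the pose to reach, as a shift and turn from the pose commanded when the call began, along the tool's axes at that moment; what a row does not reach only later rows make up. A row lasts 1/12 s, in which the tool goes at most 41.7 mm and 7.16 degrees, less where a joint would pass 70% of its speed; a pose out of reach is approached as far as the arm can. A call with a gripper value outside its range is refused whole. The fingers move at their own pace and stop on an object; FORCE is the grip in N (left out, the last holds). Time passes only in rows, so rows that repeat a pose let the fingers close. It gives the time, the measured TCP pose, the force, the opening and the grip force at its end, in the units of the state.
- ctrl.get_state(): the state, without advancing time (a new reading comes with each control period).
- ctrl.read_camera(name): name is "scene" or "top" or "wrist"; returns a dict with "pixels" (420x560x3 uint8, red, green, blue), "depth" (420x560 float32, m along the optical axis (not along the pixel's ray), 0 where there is no reading), "fx", "fy", "cx", "cy" (pixels), "xyz" and "rotation" of the camera in the world; the wrist camera has in their place "mount" (4x4, takes a point from camera to tool coordinates, whose origin is the TCP and whose axes are the flange's). Camera axes: x right, y down, z forward; pixel columns grow to the right and rows downward; lengths in m; the calibration is good to about 2 mm. A picture is of the moment at which its call begins: read the wrist's pose just before it.
- ctrl.sign_off(): hands the job in; it is judged then, once.
Trained networks look in a picture, given as the dict that the camera call returned (one of the last four; its "shot" number tells which), for a name from the list of things; names that differ only in an ending like _2 or _b are one class to them, and where a whole thing is asked for, a point or a joint stands for the part that bears it (a point fixed in the world has none). Each returns a list of dicts, best first, with "score" (0 to 1); they miss things now and then, are a little off and sometimes report something else, mostly with a low value. They report only what shows in the picture. A call takes as long as a camera call. They do not tell look-alikes from the thing itself.
- ctrl.spot_in(query, picture): "at" ([column, row] in pixels, amid what is visible of it).
- ctrl.tip_of(query, picture): "at" ([column, row] in pixels: a listed point, or the origin of a listed thing).
The state is a dict: "time": time; "qpos": joint angles; "dq": joint speeds; "joint_efforts": joint torques, N m; "eef_pos": TCP position; "tcp_rot": TCP orientation; "contact_force": force on the tool from outside, world axes, zero at the start; "wrist_torque": the same for the moment, N m; "opening": opening from 0.0 (shut) to 1.0 (fully open); "finger_force": force on a finger pad.
Only numpy, scipy, OpenCV 4.12 (cv2) and the standard library are available. Lean on these libraries where they do the work, as an engineer would, in place of code of your own. Each camera call takes 0.05 s, during which the arm holds its last target. There are 200 camera calls.

## Working session

There is one attempt and no reset: what is moved stays moved. The work goes in short steps, Python scripts to look and compute and a shell command to move; the robot and the scene stay as the last step left them, time stands still between calls to the robot, and variables do not carry over. Pictures are saved under pics/ and viewed, at most 14 in all, crops included, and the job is handed in when it is done.

```bash
mkdir -p pics; python3 - <<'E'
from plant import ctrl
import cv2,numpy as np,pickle
s=ctrl.get_state(); print(s['time'],s['eef_pos'],s['tcp_rot'],s['contact_force'],s['opening'])
for n in ["top","scene"]:
    p=ctrl.read_camera(n); cv2.imwrite(f"pics/{n}0.png",p["pixels"][:,:,::-1]); pickle.dump(p,open(n+"0.pkl","wb"))
    R=np.array(p["rotation"]).reshape(-1)
    print(n,p["xyz"],R,p["fx"])
    if R.size==9: R=R.reshape(3,3)
    else:
        from scipy.spatial.transform import Rotation as Ro; R=Ro.from_quat(R).as_matrix()
    for q in ["long_tray","split_tray","long_carton","short_carton","squat_tin","tall_tin","sweets_box","jar","slim_can"]:
        for d in ctrl.spot_in(q,p)[:4]:
            c,r=d["at"]; z=p["depth"][int(r),int(c)]
            w=R@np.array([(c-p["cx"])/p["fx"]*z,(r-p["cy"])/p["fy"]*z,z])+p["xyz"]
            print(q,round(d["score"],2),np.round([c,r]),np.round(w,3))
E
```

```text
0.0 [ 0.24257506 -0.62919134  0.22991749] [ 9.83141450e-01  1.82842731e-01 -3.48634123e-05 -1.19302680e-03] [-0.63670501  0.65127302 -0.24308996] 1.004276682740209
top [ 0.29499289 -0.02874098  1.63284199] [ 0.71147307 -0.70016486  0.0435096  -0.04101401] 510.3167465426378
long_tray 0.75 [227. 208.] [ 0.482  0.142 -0.004]
split_tray 0.68 [328. 218.] [ 0.452 -0.182  0.023]
long_carton 0.93 [397. 200.] [ 0.512 -0.397  0.039]
long_carton 0.92 [419. 275.] [ 0.279 -0.462  0.042]
short_carton 0.81 [147. 205.] [0.484 0.389 0.041]
short_carton 0.35 [306. 150.] [ 0.656 -0.108  0.088]
squat_tin 0.65 [348. 162.] [ 0.632 -0.244  0.046]
tall_tin 0.88 [307. 149.] [ 0.657 -0.11   0.097]
sweets_box 0.78 [192. 158.] [0.634 0.252 0.043]
jar 0.8 [270. 138.] [0.694 0.004 0.092]
jar 0.24 [231. 207.] [0.486 0.129 0.005]
slim_can 0.68 [236. 142.] [0.674 0.108 0.111]
scene [1.39988723 0.0384735  0.88619282] [ 0.63194425  0.66038923 -0.29795548 -0.27523637] 448.247906306845
long_tray 0.61 [330. 229.] [0.471 0.13  0.003]
split_tray 0.61 [223. 223.] [ 0.462 -0.179  0.008]
long_carton 0.7 [143. 179.] [ 0.306 -0.451  0.038]
long_carton 0.55 [144. 232.] [ 0.541 -0.382  0.039]
short_carton 0.7 [428. 232.] [0.517 0.385 0.042]
squat_tin 0.97 [189. 261.] [ 0.649 -0.235  0.046]
tall_tin 0.94 [231. 265.] [ 0.692 -0.12   0.085]
sweets_box 0.64 [382. 271.] [0.655 0.248 0.038]
jar 0.72 [287. 282.] [0.734 0.015 0.08 ]
slim_can 0.71 [331. 274.] [0.714 0.116 0.091]
```

View pics/top0.png

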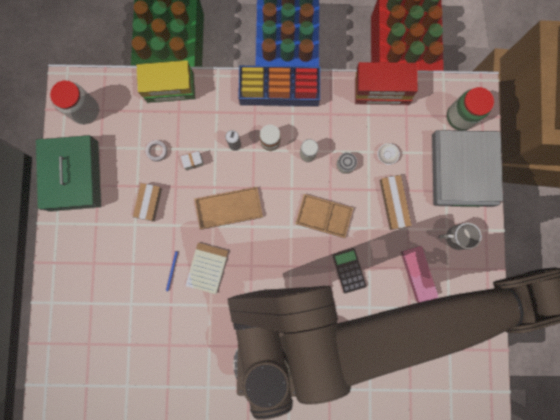

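View pics/scene0.png

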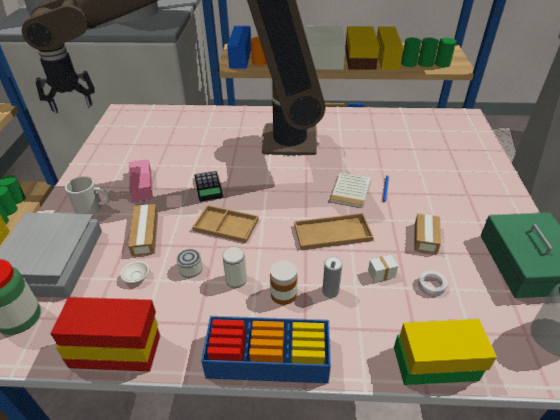

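The real long carton is at (397,200) with the pale strip. The pink one at (419,275) is the look-alike. The split tray's wide compartment is on the image left (+y). Next I'll measure precise poses from the top depth.

```bash
cat > h.py <<'E'
import numpy as np,cv2
from scipy.spatial.transform import Rotation as Ro
def cam(p,s=None):
    if "mount" in p:
        M=np.array(p["mount"]).reshape(4,4); T=np.eye(4); T[:3,:3]=Ro.from_quat(s["tcp_rot"]).as_matrix(); T[:3,3]=s["eef_pos"]
        T=T@M; return T[:3,:3],T[:3,3]
    R=np.array(p["rotation"])
    return (Ro.from_quat(R).as_matrix() if R.size==4 else R.reshape(3,3)),np.array(p["xyz"])
def cloud(p,s=None):
    R,t=cam(p,s); d=p["depth"]; v,u=np.mgrid[:d.shape[0],:d.shape[1]]
    P=np.stack([(u-p["cx"])/p["fx"]*d,(v-p["cy"])/p["fy"]*d,d],-1)@R.T+t
    P[d==0]=np.nan; return P
def rect(P,c,r,z0,z1,extra=None):
    m=(np.hypot(P[...,0]-c[0],P[...,1]-c[1])<r)&(P[...,2]>z0)&(P[...,2]<z1)
    if extra is not None: m&=extra
    n,l,st,_=cv2.connectedComponentsWithStats(m.astype(np.uint8)); 
    if n<2: return None
    m=l==1+np.argmax(st[1:,4])
    q=P[m]; rc=cv2.minAreaRect((q[:,:2]*1000).astype(np.float32))
    (w,h),a=rc[1],rc[2]
    if h>w: w,h,a=h,w,a+90
    return np.round(rc[0],1),round(w,1),round(h,1),round((a+90)%180-90,1),np.round(np.median(q[:,2])*1000,1),len(q)
def go(x,y,z,yaw=None,s=None):
    """shift in tool axes to TCP x,y,z (m); yaw = wanted world angle (deg) of closing line"""
    from plant import ctrl
    s=s or ctrl.get_state(); R=Ro.from_quat(s["tcp_rot"]).as_matrix()
    d=R.T@(np.array([x,y,z])-s["eef_pos"]); cur=np.degrees(np.arctan2(R[1,1],R[0,1]))
    t=0 if yaw is None else -(((yaw-cur)+90)%180-90)
    print("shift mm",np.round(d*1000,1),"turn",round(t,1),"| tcp",np.round(s["eef_pos"],4),"q6",round(s["qpos"][5],2),"t",round(s["time"],2),"op",round(s["opening"],2),"ff",np.round(s["finger_force"],1),"F",np.round(s["contact_force"],1))
E
python3 - <<'E'
import pickle
from h import *
p=pickle.load(open("top0.pkl","rb")); P=cloud(p)
hsv=cv2.cvtColor(p["pixels"],cv2.COLOR_RGB2HSV)
# table check
for c in [(.4,0),(.4,.25),(.55,.3),(.58,-.3)]:
    m=np.hypot(P[...,0]-c[0],P[...,1]-c[1])<.02; print("table",c,np.nanmean(P[m][:,2]).round(4),np.nanstd(P[m][:,2]).round(4))
for n,c,r,z0,z1 in [("carton",(.512,-.397),.11,.03,.055),("tin",(.632,-.244),.06,.03,.06),("sweets",(.634,.252),.06,.03,.06),("jar",(.694,.004),.06,.08,.11),("can",(.674,.108),.05,.09,.13)]:
    print(n,rect(P,c,r,z0,z1))
print(hsv[208,227],hsv[240,280])
br=(hsv[...,0]>8)&(hsv[...,0]<25)&(hsv[...,1]>90)
for n,c in [("long",(.482,.142)),("split",(.452,-.182))]:
    print(n,rect(P,c,.14,-.03,.04,br))
E
```

```text
table (0.4, 0) 0.0005 0.0038
table (0.4, 0.25) 0.0005 0.0041
table (0.55, 0.3) 0.0011 0.0036
table (0.58, -0.3) 0.0001 0.0037
carton (array([ 507.2, -396.2]), 165.4, 64.6, 11.4, np.float64(40.4), 1052)
tin (array([ 631.6, -240.8]), 60.9, 59.7, 69.9, np.float64(45.6), 312)
sweets (array([630.1, 252.7]), 61.0, 43.6, -72.9, np.float64(45.1), 262)
jar (array([703.8,   5.1]), 62.4, 56.0, 0.9, np.float64(90.3), 306)
can (array([691.4, 119.8]), 41.6, 39.4, -1.0, np.float64(106.1), 156)
[ 15 113 165] [  4  51 180]
long (array([482.8, 135.5]), 201.9, 97.8, -78.1, np.float64(4.1), 1862)
split (array([ 462.3, -170.5]), 161.0, 98.8, 75.0, np.float64(4.0), 1516)
```

```bash
python3 -c "
from h import *
go(.507,-.396,.12,101.4)"
```

```text
shift mm [ 330.7 -123.2  111.3] turn 9.7 | tcp [ 0.2427 -0.6299  0.2313] q6 -0.15 t 1.0 op 1.0 ff 0.0 F [ 0.2 -0.1 -1.5]
```

```bash
python3 -m inch '[[0,0.166,-0.062,0.056,0],[0,0.166,-0.062,0.056,0],[0,0.166,-0.062,0.056,0],[0,0.166,-0.062,0.056,0],[0,0.166,-0.062,0.056,0]]' 50
python3 -m inch '[[0,0.165,-0.061,0.055,9.7],[0,0.165,-0.061,0.055,9.7],[0,0.165,-0.061,0.055,9.7],[0,0.165,-0.061,0.055,9.7],[0,0.165,-0.061,0.055,9.7]]'
python3 -m inch '[[0,0,0,0,0],[0,0,0,0,0]]'
python3 -c "
from h import *
go(.507,-.396,.011,101.4)"
```

```text
time: 1.42
eef_pos: [0.3777, -0.5083, 0.1733]
tcp_rot: [0.983, 0.184, 0.0, -0.002]
contact_force: [0.0, 0.1, -1.7]
opening: 0.997
finger_force: 0.0
time: 1.83
eef_pos: [0.5095, -0.3919, 0.1184]
tcp_rot: [0.995, 0.101, -0.0, -0.002]
contact_force: [-0.6, -0.2, 0.2]
opening: 0.996
finger_force: 0.0
time: 2.0
eef_pos: [0.5078, -0.3951, 0.1198]
tcp_rot: [0.995, 0.1, -0.0, -0.0]
contact_force: [-0.3, -0.3, -0.7]
opening: 1.0
finger_force: 0.0
shift mm [ -0.9   0.8 108.8] turn 0.1 | tcp [ 0.5078 -0.3951  0.1198] q6 0.55 t 2.0 op 1.0 ff 0.0 F [-0.3 -0.3 -0.7]
```

```bash
python3 -m inch '[[0,-0.001,0.001,0.04,0],[0,-0.001,0.001,0.08,0],[0,-0.001,0.001,0.109,0],[0,-0.001,0.001,0.109,0],[0,-0.001,0.001,0.109,0]]'
python3 -m inch '[[1,0,0,0,0],[1,0,0,0,0],[1,0,0,0,0],[1,0,0,0,0],[1,0,0,0,0]]'
python3 -m inch '[[1,0,0,0,0],[1,0,0,0,0],[1,0,0,0,0],[1,0,0,0,0],[1,0,0,0,0]]'
python3 -c "
from h import *
go(.507,-.396,.011,101.4)"
```

```text
time: 2.42
eef_pos: [0.5048, -0.3976, 0.0102]
tcp_rot: [0.995, 0.098, -0.001, -0.001]
contact_force: [-0.1, -1.1, 0.7]
opening: 1.003
finger_force: 0.0
time: 2.83
eef_pos: [0.5083, -0.3994, 0.0153]
tcp_rot: [0.995, 0.099, 0.002, 0.003]
contact_force: [-0.8, -1.1, 6.8]
opening: 0.711
finger_force: 58.4
time: 3.25
eef_pos: [0.5083, -0.3994, 0.0153]
tcp_rot: [0.995, 0.099, 0.002, 0.003]
contact_force: [-1.3, -1.2, 6.5]
opening: 0.71
finger_force: 58.4
shift mm [-0.6 -3.6  4.3] turn -0.0 | tcp [ 0.5083 -0.3994  0.0153] q6 0.55 t 3.25 op 0.71 ff 58.4 F [-1.3 -1.2  6.5]
```

```bash
python3 -m inch '[[1,0,0,-0.02,0],[1,0,0,-0.05,0],[1,0,0,-0.08,0],[1,0,0,-0.09,0],[1,0,0,-0.09,0]]'
python3 - <<'E'
from h import *
from plant import ctrl
go(.483,.1355,.10,11.9)
p=ctrl.read_camera("scene"); cv2.imwrite("pics/s1.png",p["pixels"][100:330,60:460,::-1])
E
```

```text
time: 3.67
eef_pos: [0.5086, -0.3993, 0.1061]
tcp_rot: [0.995, 0.099, 0.003, 0.004]
contact_force: [0.1, -1.1, -2.2]
opening: 0.714
finger_force: 57.4
shift mm [  80.5 -529.4    2.3] turn 89.5 | tcp [ 0.5086 -0.3993  0.1061] q6 0.55 t 3.67 op 0.71 ff 57.4 F [ 0.1 -1.1 -2.2]
```

View pics/s1.png

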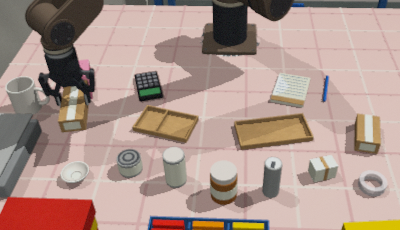

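The carton is gripped and lifted, and hangs level under the gripper (crop ~(72,110)). I'll carry it to the long tray.

```bash
A='[[1,0.027,-0.176,0,0],[1,0.027,-0.176,0,0]]' ; unset A
python3 -m inch '[[1,0.027,-0.176,0,0],[1,0.027,-0.176,0,0],[1,0.027,-0.176,0,0],[1,0.027,-0.176,0,0],[1,0.027,-0.176,0,0]]' >/dev/null
python3 -m inch '[[1,0.027,-0.176,0,0],[1,0.027,-0.176,0,0],[1,0.027,-0.176,0,0],[1,0.027,-0.176,0,0],[1,0.027,-0.176,0,0]]' >/dev/null
python3 -m inch '[[1,0.027,-0.176,0,0],[1,0.027,-0.176,0,0],[1,0.027,-0.176,0,0],[1,0.027,-0.176,0,0],[1,0.027,-0.176,0,0]]' >/dev/null
python3 -m inch '[[1,0,0,0,-35],[1,0,0,0,-35],[1,0,0,0,-35],[1,0,0,0,-35],[1,0,0,0,-35]]' >/dev/null
python3 -m inch '[[1,0,0,0,-35],[1,0,0,0,-35],[1,0,0,0,-35],[1,0,0,0,-35],[1,0,0,0,-35]]' >/dev/null
python3 -m inch '[[1,0,0,0,-20.5],[1,0,0,0,-20.5],[1,0,0,0,-20.5],[1,0,0,0,-20.5],[1,0,0,0,-20.5]]' >/dev/null
python3 -c "
from h import *
go(.483,.1355,.0183,11.9)"
```

```text
shift mm [-0.7  2.  81.6] turn -0.2 | tcp [0.4812 0.1358 0.0999] q6 -0.13 t 6.22 op 0.72 ff 57.4 F [-0.2  0.3 -2. ]
```

```bash
python3 -m inch '[[1,0,0.002,0.035,0],[1,-0.001,0.002,0.065,0],[1,-0.001,0.002,0.074,0],[1,-0.001,0.002,0.076,0],[1,-0.001,0.002,0.076,0]]'
python3 -m inch '[[1,0,0,0.003,0],[1,0,0,0.003,0],[1,0,0,0.003,0]]'
```

```text
time: 6.63
eef_pos: [0.4837, 0.1357, 0.0248]
tcp_rot: [0.631, 0.776, -0.001, -0.001]
contact_force: [0.6, 0.6, -1.6]
opening: 0.713
finger_force: 57.2
time: 6.88
eef_pos: [0.4852, 0.136, 0.0237]
tcp_rot: [0.63, 0.776, 0.001, 0.001]
contact_force: [0.1, -1.1, -2.7]
opening: 0.715
finger_force: 57.3
```

```bash
for i in 1; do python3 -m inch '[[1,0,0,0.002,0],[1,0,0,0.002,0],[1,0,0,0.002,0]]'|egrep "eef|contact"
python3 -m inch '[[1,0,0,0.002,0],[1,0,0,0.002,0],[1,0,0,0.002,0]]'|egrep "eef|contact"
python3 -m inch '[[1,0,0,0.002,0],[1,0,0,0.002,0],[1,0,0,0.002,0]]'|egrep "eef|contact"; done
```

```text
eef_pos: [0.4842, 0.1359, 0.0206]
contact_force: [-0.3, -0.8, -2.6]
eef_pos: [0.4843, 0.1359, 0.0185]
contact_force: [0.4, -0.3, -1.9]
eef_pos: [0.4844, 0.1359, 0.0183]
contact_force: [-5.9, -1.0, 11.4]
```

Contact at z = 0.0183, as predicted. I'll release, retreat and check.

```bash
python3 -m inch '[[0,0,0,0,0],[0,0,0,0,0],[0,0,0,0,0],[0,0,0,0,0],[0,0,0,0,0]]'
python3 -m inch '[[0,0,0,-0.02,0],[0,0,0,-0.05,0],[0,0,0,-0.09,0],[0,0,0,-0.13,0],[0,0,0,-0.13,0]]' >/dev/null
python3 -m inch '[[0,-0.15,-0.12,0,0],[0,-0.15,-0.12,0,0],[0,-0.15,-0.12,0,0],[0,-0.15,-0.12,0,0],[0,-0.15,-0.12,0,0]]' >/dev/null
python3 - <<'E'
from h import *
from plant import ctrl
go(.632,-.241,.12,11.9)
p=ctrl.read_camera("top"); cv2.imwrite("pics/t2.png",p["pixels"][:,:,::-1])
P=cloud(p); print(rect(P,(.483,.136),.12,.03,.06)); print("tin",rect(P,(.632,-.241),.06,.03,.06))
E
```

```text
time: 8.05
eef_pos: [0.484, 0.1358, 0.0161]
tcp_rot: [0.63, 0.776, -0.0, -0.0]
contact_force: [0.1, -0.9, -0.8]
opening: 1.0
finger_force: 0.0
shift mm [-247.5  189.5   26. ] turn -0.1 | tcp [ 0.3958 -0.0376  0.1459] q6 -0.56 t 8.88 op 1.0 ff 0.0 F [0.7 0.  0.2]
(array([483.9, 134.7]), 165.7, 62.8, -78.0, np.float64(43.7), 1051)
tin (array([ 631., -240.]), 61.3, 60.4, -67.1, np.float64(45.9), 308)
```

View pics/t2.png

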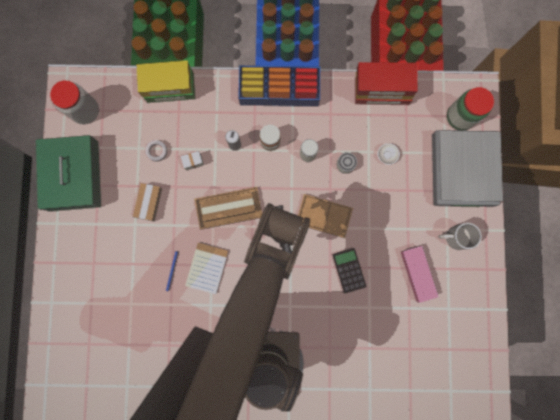

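The long carton lies flat in the tray at (228,208). Next is the squat tin.

```bash
python3 -m inch '[[0,-0.124,0.095,0.0,0],[0,-0.124,0.095,0,0],[0,-0.124,0.095,0,0],[0,-0.124,0.095,0,0],[0,-0.124,0.095,0,0]]' >/dev/null
python3 -m inch '[[0,-0.124,0.095,0.02,0],[0,-0.124,0.095,0.02,0],[0,-0.124,0.095,0.02,0],[0,-0.124,0.095,0.02,0],[0,-0.124,0.095,0.02,0]]' >/dev/null
python3 -m inch '[[0,0,0,0,0],[0,0,0,0,0]]' >/dev/null
python3 -c "
from h import *
go(.632,-.241,.012,11.9)"
```

```text
shift mm [ -2.3  -2.  113.4] turn -0.0 | tcp [ 0.6337 -0.2385  0.1254] q6 -0.72 t 9.93 op 1.0 ff 0.0 F [-0.4 -0.   0.1]
```

```bash
python3 -m inch '[[0,-0.002,-0.002,0.04,0],[0,-0.002,-0.002,0.08,0],[0,-0.002,-0.002,0.113,0],[0,-0.002,-0.002,0.113,0],[0,-0.002,-0.002,0.113,0]]' | egrep "eef|cont"
python3 -m inch '[[1,0,0,0,0],[1,0,0,0,0],[1,0,0,0,0],[1,0,0,0,0],[1,0,0,0,0]]' | egrep "eef|cont"
python3 -m inch '[[1,0,0,0,0],[1,0,0,0,0],[1,0,0,0,0]]'
python3 -m inch '[[1,0,0,-0.03,0],[1,0,0,-0.07,0],[1,0,0,-0.11,0],[1,0,0,-0.13,0],[1,0,0,-0.13,0]]'
python3 - <<'E'
from h import *
from plant import ctrl
a=np.radians(101.9); 
for sg in (1,-1): print(sg,np.array([.484,.1347])+sg*.042*np.array([np.cos(a),np.sin(a)]))
c=np.array([.484,.1347])-.042*np.array([np.cos(a),np.sin(a)])
go(c[0],c[1],.14,11.9)
p=ctrl.read_camera("scene"); cv2.imwrite("pics/s3.png",p["pixels"][100:330,60:460,::-1])
E
```

```text
eef_pos: [0.6307, -0.2397, 0.0117]
contact_force: [0.1, -0.3, -0.1]
eef_pos: [0.6356, -0.2429, 0.0181]
contact_force: [0.4, 0.6, 8.0]
time: 11.02
eef_pos: [0.6356, -0.2429, 0.0182]
tcp_rot: [0.63, 0.777, 0.001, 0.003]
contact_force: [-0.3, 0.4, 6.8]
opening: 0.708
finger_force: 54.8
time: 11.43
eef_pos: [0.6371, -0.2438, 0.1533]
tcp_rot: [0.63, 0.776, 0.001, 0.008]
contact_force: [0.6, 0.2, 0.1]
opening: 0.707
finger_force: 55.1
1 [0.47533942 0.17579738]
-1 [0.49266058 0.09360262]
shift mm [360.  -72.    8.6] turn -0.0 | tcp [ 0.6371 -0.2438  0.1533] q6 -0.72 t 11.43 op 0.71 ff 55.1 F [0.6 0.2 0.1]
```

View pics/s3.png

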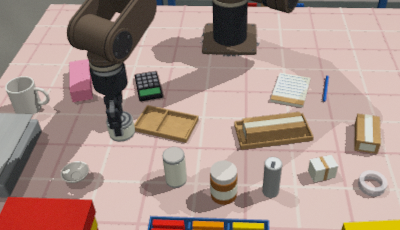

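The tin is held at crop (118,128).

```bash
python3 -m inch '[[1,0.18,-0.036,0,0],[1,0.18,-0.036,0,0],[1,0.18,-0.036,0,0],[1,0.18,-0.036,0,0],[1,0.18,-0.036,0,0]]' >/dev/null
python3 -m inch '[[1,0.18,-0.036,0.01,0],[1,0.18,-0.036,0.01,0],[1,0.18,-0.036,0.01,0],[1,0.18,-0.036,0.01,0],[1,0.18,-0.036,0.01,0]]' >/dev/null
python3 -m inch '[[1,0,0,0,0],[1,0,0,0,0],[1,0,0,0,0]]' >/dev/null
python3 -c "
from h import *
go(.4927,.0936,.0612,11.9)"
```

```text
shift mm [-2.4  3.8 71.6] turn -0.0 | tcp [0.4885 0.0952 0.1328] q6 -0.22 t 12.57 op 0.71 ff 55.1 F [ 0.6 -0.1 -0.8]
```

```bash
python3 -m inch '[[1,-0.002,0.004,0.03,0],[1,-0.002,0.004,0.055,0],[1,-0.002,0.004,0.065,0],[1,-0.002,0.004,0.066,0],[1,-0.002,0.004,0.066,0]]'| egrep "eef|cont"
python3 -m inch '[[1,0,0,0.002,0],[1,0,0,0.002,0],[1,0,0,0.002,0]]'|egrep "eef|contact"
python3 -m inch '[[1,0,0,0.002,0],[1,0,0,0.002,0],[1,0,0,0.002,0]]'|egrep "eef|contact"
```

```text
eef_pos: [0.4927, 0.0938, 0.0669]
contact_force: [0.5, 0.3, -1.1]
eef_pos: [0.4937, 0.0946, 0.0666]
contact_force: [-0.1, 0.4, -1.5]
eef_pos: [0.4927, 0.0948, 0.0635]
contact_force: [1.2, 0.3, -1.3]
```

```bash
python3 -m inch '[[1,0,0,0.002,0],[1,0,0,0.002,0],[1,0,0,0.002,0]]'|egrep "eef|contact"
python3 -m inch '[[1,0,0,0.001,0],[1,0,0,0.001,0],[1,0,0,0.001,0]]'|egrep "eef|contact"
```

```text
eef_pos: [0.4927, 0.0948, 0.0613]
contact_force: [0.4, -0.6, -2.3]
eef_pos: [0.4927, 0.0949, 0.0612]
contact_force: [-2.6, -0.2, 5.9]
```

```bash
python3 -m inch '[[0,0,0,0,0],[0,0,0,0,0],[0,0,0,0,0],[0,0,0,0,0],[0,0,0,0,0]]' | egrep "eef|cont|open"
python3 -m inch '[[0,0,0,-0.02,0],[0,0,0,-0.05,0],[0,0,0,-0.08,0],[0,0,0,-0.09,0],[0,0,0,-0.09,0]]' >/dev/null
python3 -c "
from h import *
go(.630,.2527,.12,17.1)"
```

```text
eef_pos: [0.4927, 0.0947, 0.0602]
contact_force: [1.4, 0.0, 1.1]
opening: 1.001
shift mm [126.9 164.3  34.8] turn -5.2 | tcp [0.4951 0.0947 0.1538] q6 -0.22 t 14.82 op 1.0 ff 0.0 F [-0.2  0.6 -0.1]
```

```bash
python3 -m inch '[[0,0.064,0.082,0,0],[0,0.064,0.082,0,0],[0,0.064,0.082,0,0]]' >/dev/null
python3 -m inch '[[0,0.063,0.082,0.03,-5.2],[0,0.063,0.082,0.03,-5.2],[0,0.063,0.082,0.03,-5.2],[0,0.063,0.082,0.03,-5.2],[0,0.063,0.082,0.03,-5.2]]' >/dev/null
python3 - <<'E'
from h import *
from plant import ctrl
import time
go(.630,.2527,.012,17.1)
s=ctrl.get_state(); p=ctrl.read_camera("wrist"); cv2.imwrite("pics/w4.png",p["pixels"][:,:,::-1])
p=ctrl.read_camera("top"); P=cloud(p); cv2.imwrite("pics/t4.png",p["pixels"][100:280,100:340,::-1])
print("tin",rect(P,(.4927,.0936),.045,.08,.1)); 
E
```

```text
shift mm [ -1.7   4.7 104.3] turn 0.1 | tcp [0.6256 0.2531 0.1164] q6 -0.06 t 15.48 op 1.0 ff 0.0 F [-1.  -0.3 -0.2]
tin (array([490.4,  96. ]), 61.9, 59.6, 89.3, np.float64(89.2), 323)
```

View pics/w4.png

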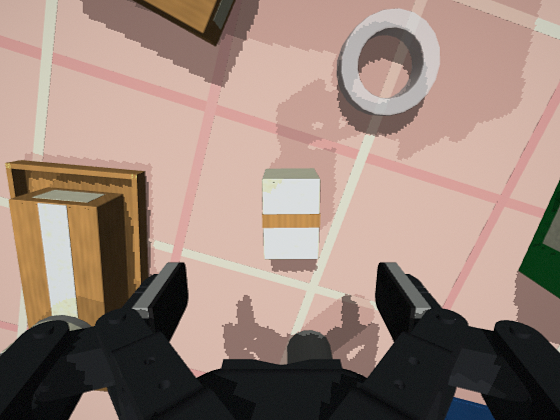

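The sweets box is square to the jaws, centred near (291,214), a few mm off. I'll grasp it.

```bash
python3 -m inch '[[0,-0.001,0.003,0.04,0],[0,-0.001,0.003,0.08,0],[0,-0.001,0.003,0.102,0],[0,-0.001,0.003,0.102,0],[0,-0.001,0.003,0.102,0]]' | egrep "eef|cont"
python3 -m inch '[[1,0,0,0,0],[1,0,0,0,0],[1,0,0,0,0],[1,0,0,0,0],[1,0,0,0,0]]' 35| egrep "eef|cont"
python3 -m inch '[[1,0,0,0,0],[1,0,0,0,0],[1,0,0,0,0],[1,0,0,0,0]]'
python3 -m inch '[[1,0,0,-0.03,0],[1,0,0,-0.07,0],[1,0,0,-0.11,0],[1,0,0,-0.12,0],[1,0,0,-0.12,0]]'
python3 -c "
from h import *
go(.475,.177,.13,11.9)"
```

```text
eef_pos: [0.6287, 0.2514, 0.0172]
contact_force: [0.2, -0.3, 0.3]
eef_pos: [0.6318, 0.253, 0.0209]
contact_force: [-0.0, -0.3, 6.9]
time: 16.75
eef_pos: [0.6318, 0.253, 0.0209]
tcp_rot: [0.594, 0.804, 0.001, 0.001]
contact_force: [-1.3, -0.0, 6.9]
opening: 0.461
finger_force: 37.8
time: 17.17
eef_pos: [0.6332, 0.2535, 0.1443]
tcp_rot: [0.594, 0.804, 0.004, 0.003]
contact_force: [-0.2, 0.5, -0.3]
opening: 0.464
finger_force: 37.0
shift mm [ -26.7 -173.9   12.5] turn 5.2 | tcp [0.6332 0.2535 0.1443] q6 -0.07 t 17.17 op 0.46 ff 37.0 F [-0.2  0.5 -0.3]
```

```bash
python3 -m inch '[[1,-0.027,-0.174,0,5.2],[1,-0.027,-0.174,0,5.2],[1,-0.027,-0.174,0,5.2],[1,-0.027,-0.174,0,5.2],[1,-0.027,-0.174,0,5.2]]' >/dev/null
python3 -m inch '[[1,0,0,0,0],[1,0,0,0,0],[1,0,0,0,0]]' >/dev/null
python3 -c "
from h import *
go(.475,.177,.0639,11.9)"
```

```text
shift mm [ 0.5  2.2 74.3] turn -0.0 | tcp [0.4729 0.1761 0.1382] q6 -0.05 t 17.83 op 0.46 ff 37.0 F [ 0.6 -0.2 -0.5]
```

```bash
python3 -m inch '[[1,0,0.002,0.03,0],[1,0,0.002,0.055,0],[1,0,0.002,0.069,0],[1,0,0.002,0.07,0],[1,0,0.002,0.07,0]]'| egrep "eef|cont"
python3 -m inch '[[1,0,0,0.002,0],[1,0,0,0.002,0],[1,0,0,0.002,0]]'|egrep "eef|contact"
python3 -m inch '[[1,0,0,0.001,0],[1,0,0,0.001,0],[1,0,0,0.001,0]]'|egrep "eef|contact"
```

```text
eef_pos: [0.4743, 0.1765, 0.0675]
contact_force: [0.3, 0.3, -1.6]
eef_pos: [0.475, 0.1764, 0.0676]
contact_force: [-0.5, 0.8, -0.1]
eef_pos: [0.474, 0.1762, 0.0657]
contact_force: [0.6, -0.3, -1.3]
```

```bash
python3 -m inch '[[1,0,0,0.001,0],[1,0,0,0.001,0],[1,0,0,0.001,0]]'|egrep "eef|contact"
python3 -m inch '[[1,0,0,0.001,0],[1,0,0,0.001,0],[1,0,0,0.001,0]]'|egrep "eef|contact"
python3 -m inch '[[1,0,0,0.001,0],[1,0,0,0.001,0],[1,0,0,0.001,0]]'|egrep "eef|contact"
```

```text
eef_pos: [0.4737, 0.1762, 0.0643]
contact_force: [0.0, 0.6, -0.4]
eef_pos: [0.4739, 0.1762, 0.0639]
contact_force: [-2.2, 0.3, 4.9]
eef_pos: [0.4739, 0.1762, 0.0639]
contact_force: [-5.8, -2.0, 11.2]
```

```bash
python3 -m inch '[[0.2,0,0,0,0],[0.2,0,0,0,0],[0.2,0,0,0,0],[0.2,0,0,0,0],[0.2,0,0,0,0]]' | egrep "eef|cont|open"
python3 -m inch '[[0.2,0,0,-0.02,0],[0.2,0,0,-0.05,0],[0,0,0,-0.08,0],[0,0,0,-0.12,0],[0,0,0,-0.12,0]]' >/dev/null
python3 -c "
from h import *
go(.6914,.1198,.18,11.9)"
```

```text
eef_pos: [0.4736, 0.1761, 0.0619]
contact_force: [-0.3, 1.1, -0.3]
opening: 0.797
shift mm [-99.8 196.4  14. ] turn -0.0 | tcp [0.4785 0.177  0.1909] q6 -0.05 t 20.33 op 1.0 ff 0.0 F [1.4 0.5 1. ]
```

```bash
python3 -m inch '[[0,-0.05,0.098,0,0],[0,-0.05,0.098,0,0],[0,-0.05,0.098,0,0]]' >/dev/null
python3 -m inch '[[0,-0.05,0.098,0.012,0],[0,-0.05,0.098,0.012,0],[0,-0.05,0.098,0.012,0],[0,-0.05,0.098,0.012,0],[0,-0.05,0.098,0.012,0]]' >/dev/null
python3 - <<'E'
from h import *
from plant import ctrl
s=ctrl.get_state(); p=ctrl.read_camera("wrist"); cv2.imwrite("pics/w5.png",p["pixels"][:,:,::-1])
P=cloud(p,s); print("can",rect(P,(.69,.12),.05,.09,.13)); print("sweets can't");print("jar",rect(P,(.704,.005),.06,.08,.11))
go(.6914,.1198,.055,11.9)
p=ctrl.read_camera("top"); P=cloud(p); cv2.imwrite("pics/t5.png",p["pixels"][100:280,100:380,::-1])
print("tin",rect(P,(.4927,.0936),.045,.08,.1)); print("sw",rect(P,(.475,.177),.045,.08,.1));print("jar",rect(P,(.704,.005),.05,.08,.11));
E
```

```text
can (array([692.1, 123.8]), 41.1, 40.8, -43.0, np.float64(106.5), 2971)
sweets can't
jar (array([705.5,  14.7]), 61.4, 48.4, 2.0, np.float64(90.9), 3414)
shift mm [  0.    6.  114.1] turn -0.1 | tcp [0.6858 0.1185 0.1691] q6 -0.18 t 21.05 op 1.0 ff 0.0 F [-0.6  0.5  0.2]
tin (array([491.2,  77.6]), 58.1, 24.8, 1.2, np.float64(88.8), 128)
sw None
jar (array([704.7,   4.9]), 61.4, 55.8, 1.2, np.float64(90.6), 311)
```

View pics/w5.png

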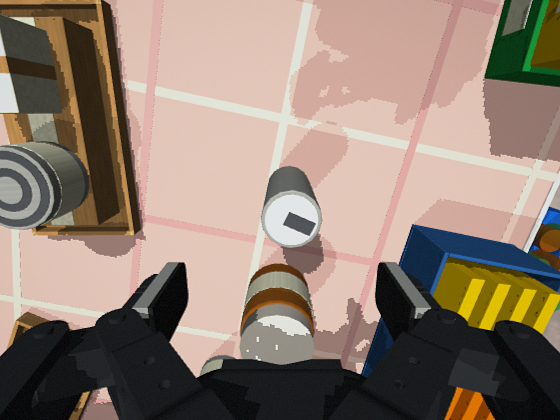

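View pics/t5.png

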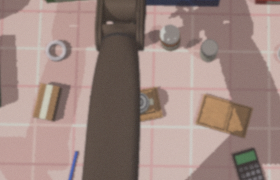

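The can's top is at (291,222), and the tin and sweets box are standing on the carton at left. The blue crate is clear of the fingers.

```bash
python3 -m inch '[[0,0.001,0.004,0.04,0],[0,0.002,0.005,0.08,0],[0,0.002,0.005,0.112,0],[0,0.002,0.005,0.112,0],[0,0.002,0.005,0.112,0]]' | egrep "eef|cont"
python3 -m inch '[[1,0,0,0,0],[1,0,0,0,0],[1,0,0,0,0],[1,0,0,0,0],[1,0,0,0,0]]' 50| egrep "eef|cont"
python3 -m inch '[[1,0,0,0,0],[1,0,0,0,0],[1,0,0,0,0],[1,0,0,0,0]]'
python3 -m inch '[[1,0,0,-0.03,0],[1,0,0,-0.07,0],[1,0,0,-0.11,0],[1,0,0,-0.14,0],[1,0,0,-0.14,0]]'
python3 -c "
from h import *
go(.4501,-.2159,.19,75)"
```

```text
eef_pos: [0.688, 0.1223, 0.0565]
contact_force: [-0.1, -0.2, 0.3]
eef_pos: [0.6926, 0.1217, 0.0618]
contact_force: [-0.9, 0.3, 5.8]
time: 22.27
eef_pos: [0.6926, 0.1217, 0.0618]
tcp_rot: [0.63, 0.776, 0.002, 0.002]
contact_force: [0.1, 0.2, 6.6]
opening: 0.484
finger_force: 51.0
time: 22.68
eef_pos: [0.6949, 0.1218, 0.2091]
tcp_rot: [0.63, 0.776, 0.005, 0.006]
contact_force: [0.9, -0.3, -0.2]
opening: 0.48
finger_force: 51.2
shift mm [-280.1 -309.3   14.9] turn -63.1 | tcp [0.6949 0.1218 0.2091] q6 -0.18 t 22.68 op 0.48 ff 51.2 F [ 0.9 -0.3 -0.2]
```

```bash
python3 -m inch '[[1,-0.093,-0.103,0,0],[1,-0.093,-0.103,0,0],[1,-0.093,-0.103,0,0],[1,-0.093,-0.103,0,0]]' >/dev/null
python3 -m inch '[[1,-0.093,-0.103,0,0],[1,-0.093,-0.103,0,0],[1,-0.093,-0.103,0,0],[1,-0.093,-0.103,0,0]]' >/dev/null
python3 -m inch '[[1,-0.093,-0.103,0.03,0],[1,-0.093,-0.103,0.03,0],[1,-0.093,-0.103,0.03,0],[1,-0.093,-0.103,0.03,0],[1,-0.093,-0.103,0.03,0]]' >/dev/null
python3 -m inch '[[1,0,0,0,0],[1,0,0,0,0],[1,0,0,0,0]]' >/dev/null
python3 -c "
from h import *
go(.4501,-.2159,.0648)"
```

```text
shift mm [ -2.3   3.2 103.9] turn 0 | tcp [ 0.4464 -0.2143  0.1687] q6 -0.86 t 24.02 op 0.48 ff 51.8 F [-0.6 -0.4 -0.7]
```

```bash
python3 -m inch '[[1,-0.002,0.003,0.03,0],[1,-0.002,0.003,0.06,0],[1,-0.002,0.003,0.09,0],[1,-0.002,0.003,0.098,0],[1,-0.002,0.003,0.098,0]]'| egrep "eef|cont"
python3 -m inch '[[1,0,0,0.002,0],[1,0,0,0.002,0],[1,0,0,0.002,0]]'|egrep "eef|contact"
python3 -m inch '[[1,0,0,0.001,0],[1,0,0,0.001,0],[1,0,0,0.001,0]]'|egrep "eef|contact"
```

```text
eef_pos: [0.4477, -0.2141, 0.0677]
contact_force: [-0.5, 0.9, -1.3]
eef_pos: [0.4505, -0.2171, 0.0705]
contact_force: [0.6, 0.1, -1.5]
eef_pos: [0.4493, -0.2166, 0.068]
contact_force: [-0.4, -1.4, -1.9]
```

```bash
python3 -m inch '[[1,0,0,0.002,0],[1,0,0,0.002,0],[1,0,0,0.002,0]]'|egrep "eef|contact"
python3 -m inch '[[1,0,0,0.001,0],[1,0,0,0.001,0],[1,0,0,0.001,0]]'|egrep "eef|contact"
python3 -m inch '[[1,0,0,0.001,0],[1,0,0,0.001,0],[1,0,0,0.001,0]]'|egrep "eef|contact"
```

```text
eef_pos: [0.4488, -0.2163, 0.0651]
contact_force: [0.2, 0.0, -1.6]
eef_pos: [0.4491, -0.2164, 0.0648]
contact_force: [-1.6, 0.7, 3.3]
eef_pos: [0.4492, -0.2166, 0.0648]
contact_force: [-3.5, 0.9, 8.2]
```

```bash
python3 -m inch '[[0,0,0,0,0],[0,0,0,0,0],[0,0,0,0,0],[0,0,0,0,0],[0,0,0,0,0]]' | egrep "eef|cont|open"
python3 -m inch '[[0,0,0,-0.02,0],[0,0,0,-0.05,0],[0,0,0,-0.08,0],[0,0,0,-0.12,0],[0,0,0,-0.12,0]]' >/dev/null
python3 -m inch '[[0,0,0,0,27],[0,0,0,0,27],[0,0,0,0,27],[0,0,0,0,27],[0,0,0,0,27]]' >/dev/null
python3 -c "
from h import *
go(.7045,.005,.17,-15)"
```

```text
eef_pos: [0.4489, -0.2163, 0.0631]
contact_force: [-0.7, 0.2, 0.5]
opening: 0.997
shift mm [280.6 188.5  13.1] turn -0.2 | tcp [ 0.449  -0.2163  0.1831] q6 -0.39 t 26.93 op 1.0 ff 0.0 F [ 0.9 -0.6 -1.1]
```

```bash
python3 -m inch '[[0,0.14,0.094,0,0],[0,0.14,0.094,0,0],[0,0.14,0.094,0,0],[0,0.14,0.094,0,0],[0,0.14,0.094,0,0]]' >/dev/null
python3 -m inch '[[0,0.14,0.094,0.01,0],[0,0.14,0.094,0.01,0],[0,0.14,0.094,0.01,0],[0,0.14,0.094,0.01,0],[0,0.14,0.094,0.01,0]]' >/dev/null
python3 -m inch '[[0,0,0,0,0],[0,0,0,0,0],[0,0,0,0,0]]' >/dev/null
python3 - <<'E'
from h import *
from plant import ctrl
s=ctrl.get_state(); p=ctrl.read_camera("wrist"); cv2.imwrite("pics/w6.png",p["pixels"][:,:,::-1])
P=cloud(p,s); print("jar",rect(P,(.704,.005),.05,.08,.11))
go(.7045,.005,.030,-15)
E
```

```text
jar (array([705.4,   7.5]), 61.8, 60.9, 72.4, np.float64(91.1), 5361)
shift mm [  1.7   1.2 143.6] turn -0.2 | tcp [0.7029 0.0037 0.1736] q6 0.13 t 28.07 op 1.0 ff 0.0 F [-0.5 -1.1  0.1]
```

View pics/w6.png

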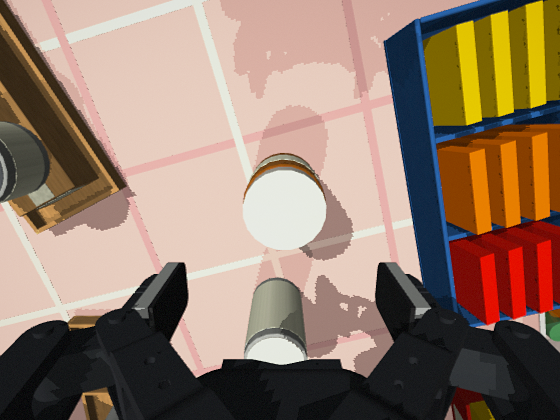

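The jar lid is centred at (285,208). The crate and the tall tin are clear, so I'll grasp.

```bash
python3 -m inch '[[0,0.003,0.002,0.04,0],[0,0.003,0.002,0.08,0],[0,0.003,0.002,0.12,0],[0,0.003,0.002,0.142,0],[0,0.003,0.002,0.142,0]]' | egrep "eef|cont"
python3 -m inch '[[1,0,0,0,0],[1,0,0,0,0],[1,0,0,0,0],[1,0,0,0,0],[1,0,0,0,0]]' 50| egrep "eef|cont"
python3 -m inch '[[1,0,0,0,0],[1,0,0,0,0],[1,0,0,0,0],[1,0,0,0,0]]'
python3 -m inch '[[1,0,0,-0.03,0],[1,0,0,-0.07,0],[1,0,0,-0.11,0],[1,0,0,-0.14,0],[1,0,0,-0.14,0]]'
python3 - <<'E'
from h import *
from plant import ctrl
p=ctrl.read_camera("top"); P=cloud(p); print("can",rect(P,(.45,-.216),.04,.095,.125))
print("tin",rect(P,(.4927,.0936),.045,.08,.1)); print("sw",rect(P,(.475,.177),.045,.08,.1))
go(.4708,-.1386,.17,-15)
E
```

```text
eef_pos: [0.7011, 0.0065, 0.0248]
contact_force: [-1.1, -1.0, -0.8]
eef_pos: [0.7079, 0.0068, 0.0343]
contact_force: [0.9, -0.5, 3.5]
time: 29.23
eef_pos: [0.7079, 0.0068, 0.0343]
tcp_rot: [0.794, 0.608, 0.001, 0.002]
contact_force: [-0.2, -1.1, 7.0]
opening: 0.754
finger_force: 56.5
time: 29.65
eef_pos: [0.7106, 0.0071, 0.1812]
tcp_rot: [0.794, 0.608, 0.006, 0.005]
contact_force: [2.0, -0.9, 0.2]
opening: 0.747
finger_force: 57.1
can (array([ 447.9, -217.7]), 39.0, 39.0, 2.5, np.float64(108.3), 157)
tin None
sw (array([472.7, 177.8]), 57.5, 40.8, -77.3, np.float64(88.3), 217)
shift mm [-202.9 -191.9    4.8] turn -0.1 | tcp [0.7089 0.0072 0.177 ] q6 0.13 t 29.7 op 0.76 ff 57.1 F [ 0.1  0.9 -3. ]
```

```bash
python3 -m inch '[[1,-0.1,-0.096,0,0],[1,-0.1,-0.096,0,0],[1,-0.1,-0.096,0,0],[1,-0.1,-0.096,0,0]]' >/dev/null
python3 -m inch '[[1,-0.102,-0.096,0,0],[1,-0.102,-0.096,0,0],[1,-0.102,-0.096,0,0],[1,-0.102,-0.096,0,0],[1,-0.102,-0.096,0,0]]' >/dev/null
python3 -m inch '[[1,0,0,0,0],[1,0,0,0,0],[1,0,0,0,0]]' >/dev/null
python3 -c "
from h import *
go(.4708,-.1386,.0373,-15)"
```

```text
shift mm [ -1.1   2.8 133.2] turn -0.1 | tcp [ 0.4685 -0.137   0.1705] q6 -0.23 t 30.7 op 0.75 ff 57.3 F [ 0.9  1.  -2.5]
```

```bash
python3 -m inch '[[1,-0.001,0.003,0.035,0],[1,-0.001,0.003,0.07,0],[1,-0.001,0.003,0.105,0],[1,-0.001,0.003,0.123,0],[1,-0.001,0.003,0.123,0]]'| egrep "eef|cont"
python3 -m inch '[[1,0,0,0.002,0],[1,0,0,0.002,0],[1,0,0,0.002,0]]'|egrep "eef|contact"
python3 -m inch '[[1,0,0,0.002,0],[1,0,0,0.002,0],[1,0,0,0.002,0]]'|egrep "eef|contact"
```

```text
eef_pos: [0.4675, -0.1366, 0.043]
contact_force: [-1.5, 1.1, -1.9]
eef_pos: [0.4727, -0.14, 0.0483]
contact_force: [-0.5, -0.1, -3.3]
eef_pos: [0.4713, -0.1396, 0.0452]
contact_force: [-0.2, -0.3, -3.3]
```

```bash
python3 -m inch '[[1,0,0,0.005,0],[1,0,0,0.005,0],[1,0,0,0.005,0]]'|egrep "eef|contact"
python3 -m inch '[[1,0,0,0.002,0],[1,0,0,0.002,0],[1,0,0,0.002,0]]'|egrep "eef|contact"
python3 -m inch '[[1,0,0,0.001,0],[1,0,0,0.001,0],[1,0,0,0.001,0]]'|egrep "eef|contact"
```

```text
eef_pos: [0.4704, -0.1392, 0.0389]
contact_force: [0.8, 0.3, -2.8]
eef_pos: [0.4709, -0.1394, 0.0373]
contact_force: [-0.3, 0.0, -1.6]
eef_pos: [0.4709, -0.1395, 0.0373]
contact_force: [-3.0, 0.7, 4.7]
```

```bash
python3 -m inch '[[0,0,0,0,0],[0,0,0,0,0],[0,0,0,0,0],[0,0,0,0,0],[0,0,0,0,0]]' | egrep "eef|cont|open"
python3 -m inch '[[0,0,0,-0.03,0],[0,0,0,-0.07,0],[0,0,0,-0.11,0],[0,0,0,-0.15,0],[0,0,0,-0.17,0]]' >/dev/null
python3 -m inch '[[0,0.12,-0.06,0,0],[0,0.12,-0.06,0,0],[0,0.12,-0.06,0,0],[0,0.12,-0.06,0,0],[0,0.12,-0.06,0,0]]' >/dev/null
python3 -m inch '[[0,0,0,0,0],[0,0,0,0,0],[0,0,0,0,0]]'
python3 - <<'E'
from h import *
from plant import ctrl
p=ctrl.read_camera("top"); P=cloud(p); print("can",rect(P,(.45,-.216),.04,.095,.125)); print("jar",rect(P,(.471,-.139),.05,.08,.11))
print("tin",rect(P,(.4927,.0936),.045,.08,.1)); print("sw",rect(P,(.475,.177),.045,.08,.1)); print("tall",rect(P,(.66,-.11),.045,.08,.12)); print("short",rect(P,(.48,.39),.09,.03,.06))
p=ctrl.read_camera("scene"); cv2.imwrite("pics/s7.png",cv2.resize(p["pixels"][100:330,60:460,::-1],None,fx=1.9,fy=1.9))
E
```

```text
eef_pos: [0.4709, -0.1394, 0.0363]
contact_force: [0.2, -0.4, 0.0]
opening: 1.0
time: 33.87
eef_pos: [0.4446, -0.0091, 0.2063]
tcp_rot: [0.795, 0.607, -0.0, 0.0]
contact_force: [-0.3, 0.5, -0.2]
opening: 1.001
finger_force: 0.0
can (array([ 448., -217.]), 40.6, 39.3, -87.3, np.float64(108.3), 157)
jar (array([ 470.1, -140.9]), 61.6, 60.5, -32.5, np.float64(93.0), 334)
tin (array([492.5, 101.9]), 60.1, 49.4, -13.8, np.float64(89.4), 274)
sw (array([472.6, 176.5]), 60.3, 41.7, -77.2, np.float64(88.7), 265)
tall (array([ 662.9, -117.7]), 52.8, 52.7, 11.2, np.float64(95.9), 255)
short (array([494.4, 391. ]), 109.8, 65.3, -9.7, np.float64(40.8), 705)
```

View pics/s7.png

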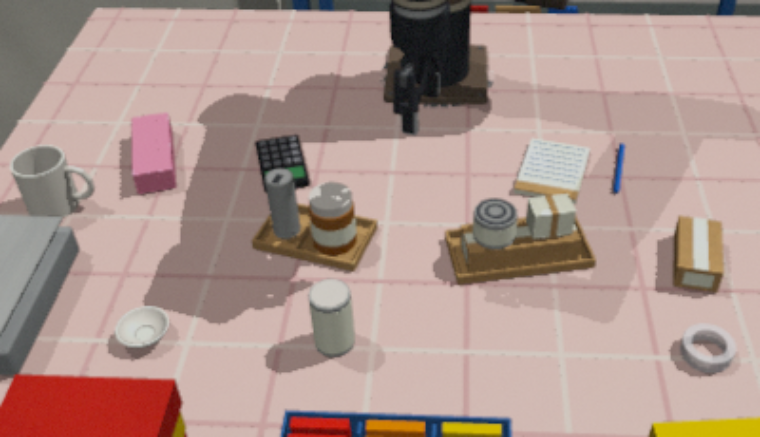

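The picture shows everything upright and let go. The can (283,205) and jar (333,220) are in the split tray, and the tin (495,222) and sweets box (550,215) stand on the carton. The tall tin and the short carton have not moved.

```bash
python3 -c "
from plant import ctrl
print(ctrl.sign_off())"
```

```text
the job is handed in; nothing more can be done
None
```

Both orders are made up and the job is handed in at about 34 s: squat tin and sweets box standing on the long carton in the long tray, jar and slim can upright in the wide and narrow compartments of the divided tray, and the tall tin, short carton and pink look-alike left alone.

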